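# Refit the splash guard in its spring-clip holder

### The job

Take the splash guard (the upright metal plate with an ear on each side) out of the drying rack and slide its two ears down into the two spring-clip slots of the holder until it is fully home, standing flat on the floor of the slots, then let go of it. Work gently and by feel: the holder is only stuck to the glass and must never be pushed with more than about 45 N. Leave the earless plate, the bottles and everything else where they are.

Things in the scene. Friction and masses are not known exactly. Their poses are not given: they have to be found in the camera images.
- guard: Splash guard to be fitted: upright aluminium plate, 0.10 to 0.21 kg, in one of the rack's two plate slots. Origin: centre of its bottom edge; x normal to its face, y along its width, z up. Plate 6 thick, 100 wide, z 0 to 70. It is the same turned half round.
- guard_tab (a point): Grip point, 94 above the guard's origin, in the tab on its top: tab 12 thick (x), 44 wide (y), z 70 to 106. Pinch it across x.
- guard_ears (a point): Point midway between the two ears at the level of their lower edges (guard z = 12). Ears: on both side edges of the plate, 6 thick, from |y| = 50 out to 62, z 12 to 36 in the guard's frame.
- plain: Lookalike, to be left alone: the same plate and tab, but without ears, standing in the other plate slot of the rack. Same origin and axes.
- rack: White plastic drying rack, fixed, 200 (x) by 250 (y), floor 12 thick (plates and bottles stand on it at z = 12). Origin: centre of its underside. Plate slots at x = -40 and x = +40, both centred near y = -45, each between four posts 36 high above the floor, 9 apart across x (the plate stands loosely, it may lean a little). The two bottles stand at y = +82, x = -50 and +50.
- holder: Guard holder: white base 130 (x) by 170 (y) by 8 high, fixed. Origin: centre of its underside, z up. On it a steel slot unit is clamped to two rods along the holder's x, anywhere within 22 of the centre; it does not give. Its place is NOT measured: see it or find it by touch. Sites seat, lips, clips are fixed to the base and show the unit as if centred.
- seat (a point): Middle of the unit's floor bar (unit centred; 16 wide along x), 14 above the holder's underside. Home: guard's bottom edge flat on this floor, guard y = holder y = 0, guard x axis parallel to the holder's x. Floor height is the same wherever the unit stands.
- lips (a point): Top of the two tall plain back lips (unit centred), z = 92, on the +x side of the slots at |y| 52 to 70; their slot-side face is 3.75 to +x of the unit's centre. Above z = 75 the front is open: ears held with lower edges at z 75 to 90 can be slid in +x until they touch the lips, then pushed down along them. Each slot's outer wall (face |y| = 64, 2 beyond the ear) rises to z = 64.
- clips (a point): Level of the noses of the two spring clips (unit centred): bent leaves at |y| 51 to 62 on the -x side. From a flared mouth at x -6, z 72 each slopes to a nose at x +0.5, z 52.5, which the ear pushes back towards -x; it snaps over the ear's top about 2 before home. Below it a front wall, face x -3.75, up to z 46. The way down takes very roughly 5 to 20 N; weight alone does not do it.
- bottle0: Empty feeding bottle in the rack, 56 diameter, 146 high; leave alone. Origin: centre of underside.
- bottle1: Second such bottle.
- pacifier: Pacifier on the shelf, 42 wide, 32 high; leave alone.
- spoon: Wooden spoon 200 long lying on the shelf; leave alone.
Not all that is in view belongs to the job. Leave any purple or yellow look-alike of the holder alone. What is shaped like the guard but green or orange is not meant.

How it is judged:
By the outcome, as a careful person would: the job done as asked, in the order asked, and still so for the second after the job is handed in, with the robot touching nothing.
It also fails if it takes over 67 s, if anything falls off the work surface, if the arm or the gripper's body presses on something with over 40 N, if the wrist force passes 120 N, or if a joint passes its speed limit or range.

### The arm

A 6-joint arm with a two-finger parallel gripper is mounted at the origin on the work surface. World frame = base frame: x ahead of the robot, y to its left, z up, the work surface at z = 0. Lengths are in m, angles in degrees, forces in N, time in s.
With the tool pointing down it reaches from about 0.425 to 0.925 m from the base axis. Payload 12.5 kg.
Tool frame: the origin (TCP) lies between the finger pads; the fingertips stand 19 mm ahead of it and the grasp point (between the pads) is the TCP; z points along the fingers, y is the line along which they close (so a half turn about z gives the same grasp; the last joint's range is limited). The gripper opens to 85 mm and grips with 20 to 120 N. Pads are 22 mm wide; open, the fingers measure 114 mm over their backs; the gripper's body (76 mm by 85 mm) begins 54 mm behind the grasp point. The pads swing forward as they close: fully open they stand 13 mm farther back than shut.
Start: joints at [-6.05, 28.126, 89.318, -0, 62.55, -6.05], TCP at [0.625, 0, 0.25] pointing down, gripper open.
Joint ranges: [-177.58, 177.58], [-47.91, 125.51], [2.72, 160], [-65.01, 245.01], [3.68, 167.84], [-153.87, 153.87]. Speed limits (degrees/s): [127.2, 127.2, 159.86, 180, 180, 180].

### API

Orientations are given as a 3x3 rotation matrix whose columns are the frame's x, y, z axes.
In Python, from workcell import manip, imaging, order, spotter gives the robot as it stands.
- The arm moves only by the tool send_rows, never from a script. Its argument "targets" is a list that holds one entry, the list of rows, each a list of 6 numbers: the shift along the tool's x, y, z in units of 30 mm (1.0 is 30 mm), then the turn, a rotation vector about the tool's x, y, z in units of 6 degrees (1.0 is 6 degrees). A call has 1 to 8 rows; each row shifts and turns the commanded pose from where the row before left it, along the tool's axes as they then stand; what a row does not reach is not made up. A row lasts 1/10 s, in which the tool goes at most 50 mm and 8.59 degrees, less where a joint would pass 70% of its speed; a pose out of reach is approached as far as the arm can. A call is refused whole if a number of a shift passes 1 or a number of a turn 1, either way. A call with a gripper value outside its range is refused whole. "jaw" is the opening, from -1 (shut) to 1 (fully open), set as the call begins (left out, the last holds). The fingers move at their own pace and stop on an object; "grip_force" is the grip in N (left out, the last holds). Time passes only in rows, so rows that do not move let the fingers close. It gives the time, the measured TCP pose, the force, the opening and the grip force at its end, in the units of the state.
- manip.get_state(): the state, without advancing time (a new reading comes with each control period).
- imaging.grab_frame(name): name is "scene" or "side" or "wrist"; returns a dict with "color" (480x640x3 uint8, red, green, blue), "mtx" (3x3 intrinsics, pixels), "position" and "rotation" of the camera in the world. Camera axes: x right, y down, z forward; pixel columns grow to the right and rows downward; lengths in m; the calibration is good to about 2 mm. A picture is of the moment at which its call begins. There is no depth.
- order.close_job(): hands the job in; it is judged then, once.
Trained networks look in the newest picture that a camera, given by its name, has taken for a name from the list of things; names that differ only in an ending like _2 or _b are one class to them, and where a whole thing is asked for, a point or a joint stands for the part that bears it (a point fixed in the world has none). Each returns a list of dicts, best first, with "score" (0 to 1); they miss things now and then, are a little off and sometimes report something else, mostly with a low value. They report only what shows in the picture. A call takes as long as a camera call. They do not tell look-alikes from the thing itself.
- spotter.boxes_of(camera, label): "box" ([centre column, centre row, width, height] in pixels, round what is visible of it).
- spotter.outline_of(camera, label): "region" (480x640 bool, what is visible of it) and "box" ([centre column, centre row, width, height] in pixels, round what is visible of it).
The state is a dict: "clock": time; "joint_pos": joint angles; "joint_vel": joint speeds; "joint_torque": joint torques, N m; "position": TCP position; "tool_rot": TCP orientation; "force": force on the tool from outside, world axes, zero at the start; "ft_torque": the same for the moment, N m; "finger_gap": opening from 0.0 (shut) to 1.0 (fully open); "grasp_force": force on a finger pad.
Only numpy, scipy, OpenCV 4.12 (cv2) and the standard library are available. Lean on these libraries where they do the work, as an engineer would, in place of code of your own. Each camera call takes 0.05 s, during which the arm holds its last target. There are 200 camera calls.

## Working session

There is one attempt and no reset: what is moved stays moved. The work goes in short steps, Python scripts to look and compute and a tool call to move; the robot and the scene stay as the last step left them, time stands still between calls to the robot, and variables do not carry over. Pictures are saved under pics/ and viewed, at most 10 in all, crops included, and the job is handed in when it is done.

Besides the shell and the picture viewer there is one more tool, called after "Call:" by a JSON object that holds its "api" and its "payload", one argument or row to a line. send_rows: Moves the arm, as the interface text tells. Its arguments: {"type":"object","properties":{"targets":{"type":"array","items":{"type":"array","items":{"type":"array","items":{"type":"number"}}}},"jaw":{"type":"number"},"grip_force":{"type":"number"}},"required":["targets"]}

```bash
mkdir -p pics; ls
python3 - <<'E'
from workcell import manip, imaging, order, spotter
import cv2,numpy as np
s=manip.get_state();print(s['clock'],s['position'],s['tool_rot'],s['force'])
for c in ['scene','side','wrist']:
    f=imaging.grab_frame(c);cv2.imwrite(f'pics/{c}0.png',f['color'][:,:,::-1])
    print(c,np.round(f['mtx'],1).tolist(),np.round(f['position'],4),np.round(f['rotation'],4).tolist())
    for l in ['guard','plain','rack','holder']:
        print(l,[(np.round(b['box']).tolist(),round(b['score'],2)) for b in spotter.boxes_of(c,l)[:4]])
E
```

```text
pics
0.0 [6.24811190e-01 5.26325173e-05 2.49745874e-01] [[-4.08640871e-06  9.99999445e-01 -1.05316360e-03]
 [ 9.99999991e-01  4.22660480e-06  1.33116813e-04]
 [ 1.33121190e-04 -1.05316305e-03 -9.99999437e-01]] [-0.64480501 -0.0996838  -0.09556209]
scene [[588.1, 0.0, 323.4], [0.0, 588.1, 240.4], [0.0, 0.0, 1.0]] [1.0363 0.6838 0.9543] [[-0.8364, 0.3708, -0.4036], [0.5481, 0.5633, -0.6183], [-0.0019, -0.7384, -0.6743]]
guard [([498.0, 312.0, 70.0, 42.0], 0.89), ([316.0, 391.0, 67.0, 48.0], 0.77), ([423.0, 326.0, 46.0, 56.0], 0.7)]
plain [([393.0, 344.0, 41.0, 63.0], 0.68)]
rack [([421.0, 371.0, 161.0, 139.0], 0.7)]
holder [([362.0, 189.0, 63.0, 56.0], 0.75), ([262.0, 157.0, 45.0, 52.0], 0.64)]
side [[547.8, 0.0, 323.9], [0.0, 547.8, 235.8], [0.0, 0.0, 1.0]] [-0.0582 -0.8092  1.1823] [[0.7971, -0.458, 0.3934], [-0.6038, -0.6103, 0.5128], [0.0052, -0.6463, -0.763]]
guard [([333.0, 163.0, 40.0, 29.0], 0.86), ([206.0, 211.0, 41.0, 34.0], 0.74), ([262.0, 195.0, 20.0, 37.0], 0.61)]
plain [([285.0, 183.0, 25.0, 36.0], 0.57)]
rack [([267.0, 156.0, 20.0, 47.0], 0.58), ([270.0, 200.0, 102.0, 69.0], 0.55)]
holder [([312.0, 358.0, 86.0, 71.0], 0.91), ([411.0, 411.0, 94.0, 88.0], 0.69)]
wrist [[371.3, 0.0, 319.9], [0.0, 371.3, 239.3], [0.0, 0.0, 1.0]] [0.6251 0.0733 0.3736] [[1.0, 0.0003, -0.001], [-0.0, -0.9583, -0.2857], [-0.0011, 0.2857, -0.9583]]
guard [([113.0, 40.0, 80.0, 81.0], 0.83), ([467.0, 35.0, 69.0, 63.0], 0.63), ([191.0, 57.0, 234.0, 115.0], 0.43)]
plain [([218.0, 38.0, 49.0, 75.0], 0.56), ([114.0, 41.0, 78.0, 82.0], 0.36)]
rack [([192.0, 58.0, 234.0, 116.0], 0.66)]
holder [([65.0, 424.0, 131.0, 111.0], 0.89), ([253.0, 384.0, 124.0, 100.0], 0.66)]
```

View pics/scene0.png

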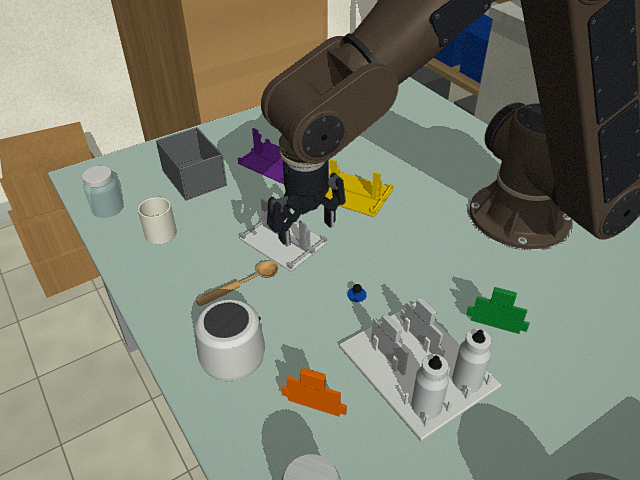

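View pics/side0.png

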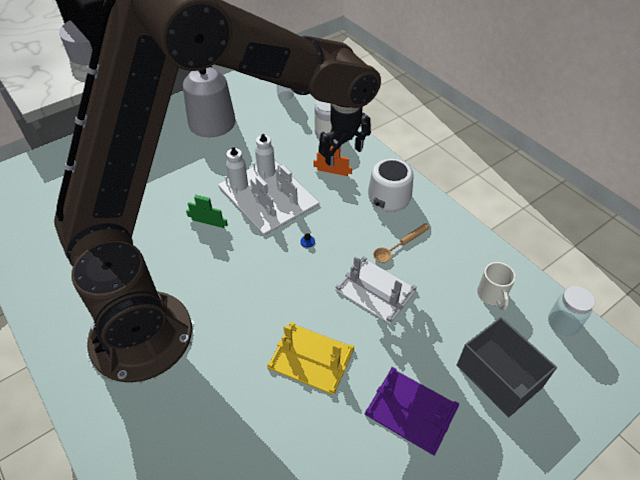

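```bash
cat > h.py <<'E'
from workcell import manip, imaging, order, spotter
import cv2,numpy as np
def plane(f,uv,z):
    d=f['rotation']@np.linalg.inv(f['mtx'])@np.array([*uv,1.]);p=np.array(f['position']);return p+d*(z-p[2])/d[2]
def proj(f,P):
    q=(np.atleast_2d(P)-f['position'])@f['rotation'];q=q@np.array(f['mtx']).T;return q[:,:2]/q[:,2:]
def crop(img,x,y,w,h,W,H): return cv2.resize(img[y:y+h,x:x+w],(W,H),interpolation=cv2.INTER_CUBIC)
E
python3 - <<'E'
from h import *
a=cv2.imread('pics/scene0.png');b=cv2.imread('pics/side0.png')
m=np.vstack([np.hstack([crop(a,340,285,160,120,400,300),crop(b,210,150,120,90,400,300)]),np.hstack([crop(a,230,195,104,78,400,300),crop(b,326,240,104,78,400,300)])])
cv2.imwrite('pics/m1.png',m)
f=imaging.grab_frame('scene');g=imaging.grab_frame('side')
print(plane(f,(283,238),.01),plane(g,(376,288),.01),plane(f,(421,371),.012),plane(g,(270,200),.012))
E
```

```text
[ 0.54698135 -0.24231743  0.01      ] [ 0.54719973 -0.24417597  0.01      ] [0.51917501 0.23178969 0.012     ] [0.50143751 0.18386772 0.012     ]
```

View pics/m1.png

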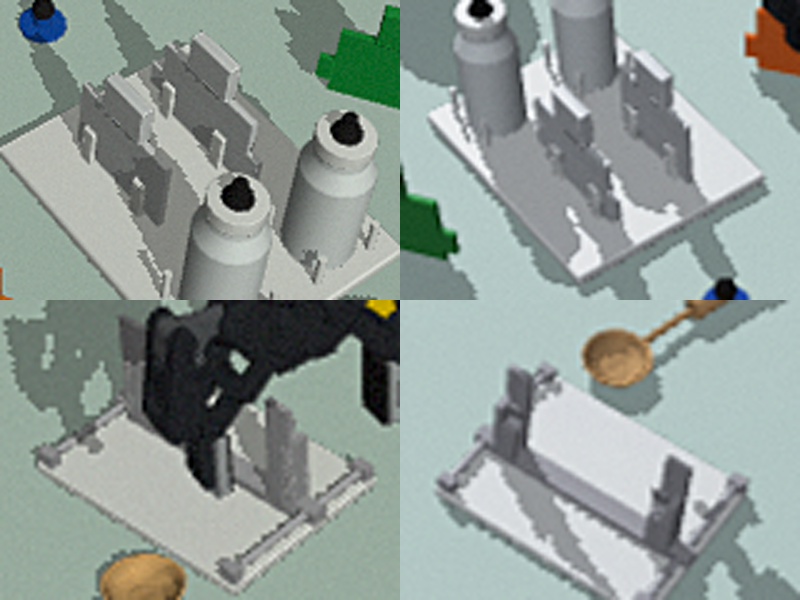

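The eared plate looks like the one nearer the base (scene about 423,326). The white holder is at about (0.547, -0.243). I'll check the plates from above.

Call:
{"api": "send_rows", "payload": {
  "targets": [
    [[0.83, -0.7, -0.5, 0, 0, 0], [0.83, -0.7, -0.5, 0, 0, 0], [0.83, -0.7, -0.5, 0, 0, 0], [0.83, -0.7, -0.5, 0, 0, 0], [0.83, -0.7, -0.5, 0, 0, 0], [0.83, -0.7, -0.5, 0, 0, 0], [0, 0, 0, 0, 0, 0], [0, 0, 0, 0, 0, 0]]
  ]
}}

```text
clock: 1.65
position: [0.4988, 0.1498, 0.3407]
tool_rot: [[-0.001, 1.0, 0.001], [1.0, 0.001, 0.0], [0.0, 0.001, -1.0]]
force: [0.4, 0.4, -0.4]
finger_gap: 1.001
grasp_force: 0.0
```

Run:
```python
from h import *
f=imaging.grab_frame('wrist');np.savez('w1.npz',**f)
cv2.imwrite('pics/w1.png',f['color'][:,:,::-1])
print(f['position'],manip.get_state()['position'],manip.get_state()['joint_pos'])
for c in ['wrist','scene','side']:
  g=imaging.grab_frame(c)
  if c!='wrist':cv2.imwrite(f'pics/{c}1.png',g['color'][:,:,::-1]);np.savez(c+'1.npz',**g)
  for l in ['guard','guard_tab','plain','rack','holder']:
    print(c,l,[(np.round(b['box']).tolist(),round(b['score'],2)) for b in spotter.boxes_of(c,l)[:4]])
```

```text
[0.49871967 0.2230679  0.46407909] [0.49911563 0.1492884  0.34017037] [ 9.38976093e+00  1.46807285e+01  9.63886629e+01 -1.10260500e-02
  6.89204834e+01  9.36910463e+00]
wrist guard [([294.0, 174.0, 16.0, 110.0], 0.81), ([529.0, 167.0, 86.0, 86.0], 0.78), ([146.0, 126.0, 101.0, 99.0], 0.62)]
wrist guard_tab [([146.0, 126.0, 97.0, 103.0], 0.81), ([530.0, 166.0, 86.0, 91.0], 0.68)]
wrist plain [([371.0, 181.0, 22.0, 96.0], 0.56), ([293.0, 172.0, 16.0, 111.0], 0.17)]
wrist rack []
wrist holder [([339.0, 406.0, 94.0, 33.0], 0.65)]
scene guard [([498.0, 312.0, 70.0, 42.0], 0.89), ([422.0, 327.0, 46.0, 57.0], 0.7), ([316.0, 391.0, 67.0, 49.0], 0.55)]
scene guard_tab [([498.0, 310.0, 59.0, 45.0], 0.95), ([421.0, 326.0, 41.0, 61.0], 0.72)]
scene plain [([391.0, 344.0, 38.0, 65.0], 0.86)]
scene rack [([419.0, 370.0, 163.0, 139.0], 0.73)]
scene holder [([284.0, 234.0, 88.0, 72.0], 0.97), ([350.0, 188.0, 68.0, 57.0], 0.67), ([277.0, 157.0, 74.0, 54.0], 0.58)]
side guard [([262.0, 194.0, 24.0, 37.0], 0.91), ([204.0, 210.0, 41.0, 33.0], 0.7), ([332.0, 161.0, 41.0, 34.0], 0.67)]
side guard_tab [([206.0, 214.0, 42.0, 32.0], 0.92), ([334.0, 161.0, 39.0, 32.0], 0.84), ([262.0, 195.0, 25.0, 42.0], 0.73)]
side plain [([285.0, 183.0, 22.0, 36.0], 0.6), ([308.0, 241.0, 17.0, 15.0], 0.25)]
side rack [([269.0, 200.0, 103.0, 72.0], 0.86), ([264.0, 197.0, 23.0, 47.0], 0.38)]
side holder [([409.0, 411.0, 93.0, 89.0], 0.89), ([312.0, 357.0, 85.0, 71.0], 0.87), ([376.0, 289.0, 81.0, 69.0], 0.82)]
```

View pics/w1.png

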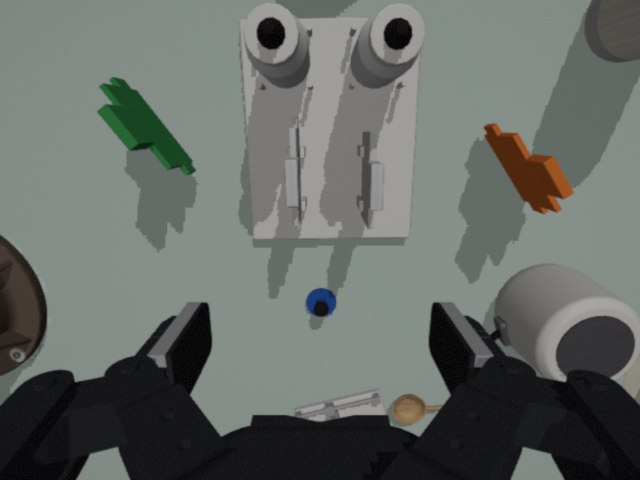

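The left plate (293,172) is taller in the picture and has ears, so it is the guard. Its tab is at about (292,184), and the plain one is at (371,181).

Run:
```python
from h import *
f=dict(np.load('w1.npz'))
im=cv2.imread('pics/w1.png')
cr=crop(im,260,110,80,120,400,600)
cr2=crop(im,340,110,80,120,400,600)
cv2.imwrite('pics/m2.png',np.hstack([cr,cr2]))
for uv in [(254,239),(409,237),(241,19),(420,18)]: print(plane(f,uv,.012))
print(plane(f,(292.5,184),.118))
g=cv2.cvtColor(im,6)
for r in (165,175,185,195,205):print(r,g[r,280:308].tolist())
print(g[150:216,292].tolist())
```

```text
[0.41527479 0.08858516 0.012     ]
[0.61197209 0.09148513 0.012     ]
[0.41346853 0.33635668 0.012     ]
[0.60664158 0.33757711 0.012     ]
[0.47332975 0.17360123 0.118     ]
165 [121, 120, 120, 121, 125, 140, 149, 150, 150, 148, 147, 147, 151, 152, 153, 151, 137, 102, 71, 69, 103, 119, 123, 143, 156, 159, 158, 157]
175 [122, 122, 120, 119, 112, 127, 145, 151, 148, 148, 147, 147, 149, 150, 152, 152, 141, 105, 74, 75, 117, 148, 157, 156, 158, 157, 157, 156]
185 [154, 139, 123, 119, 120, 131, 145, 150, 149, 148, 146, 147, 146, 148, 151, 149, 142, 116, 86, 76, 106, 141, 156, 156, 157, 157, 156, 158]
195 [138, 122, 121, 120, 119, 118, 134, 145, 149, 147, 145, 146, 145, 144, 149, 149, 146, 132, 99, 75, 94, 137, 153, 151, 152, 151, 154, 157]
205 [120, 121, 120, 121, 119, 116, 126, 140, 140, 139, 138, 139, 136, 138, 138, 139, 140, 130, 101, 73, 73, 129, 153, 157, 154, 124, 116, 144]
[149, 150, 150, 150, 150, 149, 145, 132, 120, 131, 153, 152, 151, 151, 150, 151, 149, 150, 149, 149, 149, 148, 148, 148, 148, 149, 149, 148, 147, 146, 148, 147, 147, 147, 146, 146, 147, 147, 146, 146, 146, 145, 144, 144, 145, 145, 146, 145, 145, 145, 144, 145, 145, 144, 142, 136, 113, 101, 111, 114, 114, 112, 114, 115, 114, 114]
```

View pics/m2.png

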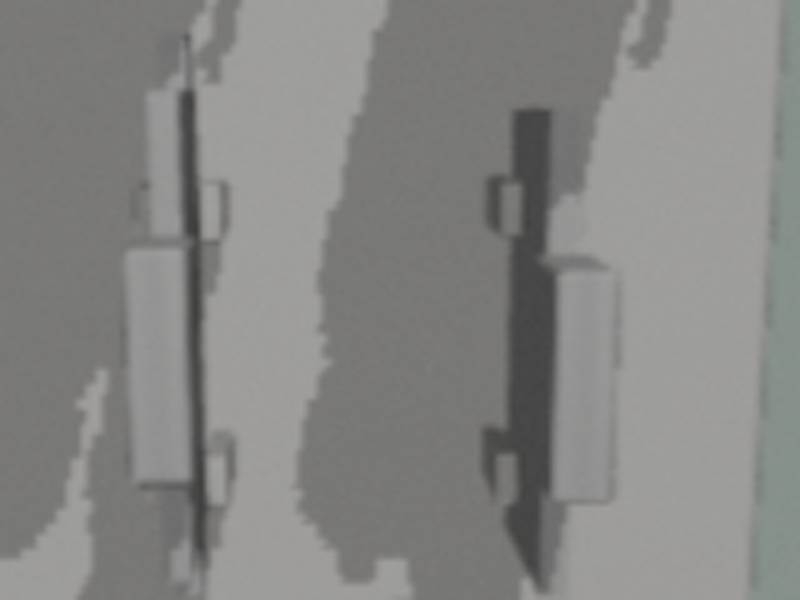

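Call:
{"api": "send_rows", "payload": {
  "targets": [
    [[-0.96, 0.1, 0.1, 0, 0, 0], [-0.96, 0.1, 0.1, 0, 0, 0], [-0.96, 0.1, 0.1, 0, 0, 0], [-0.96, 0.1, 0.1, 0, 0, 0], [-0.96, 0.1, 0.1, 0, 0, 0], [-0.96, 0.1, 0.1, 0, 0, 0], [-0.96, 0.1, 0.1, 0, 0, 0], [-0.96, 0.1, 0.1, 0, 0, 0]]
  ]
}}

```text
clock: 3.4
position: [0.523, -0.0822, 0.3163]
tool_rot: [[-0.0, 1.0, 0.0], [1.0, 0.0, -0.0], [-0.0, 0.0, -1.0]]
force: [0.8, 0.5, 0.3]
finger_gap: 1.001
grasp_force: 0.0
```

Call:
{"api": "send_rows", "payload": {
  "targets": [
    [[-0.96, 0.1, 0.1, 0, 0, 0], [-0.96, 0.1, 0.1, 0, 0, 0], [-0.96, 0.1, 0.1, 0, 0, 0], [-0.96, 0.1, 0.1, 0, 0, 0], [-0.96, 0.1, 0.1, 0, 0, 0], [-0.96, 0.1, 0.1, 0, 0, 0], [-0.96, 0.1, 0.1, 0, 0, 0], [0, 0, 0, 0, 0, 0]]
  ]
}}

```text
clock: 4.2
position: [0.5439, -0.2853, 0.2944]
tool_rot: [[0.002, 1.0, -0.001], [1.0, -0.002, -0.0], [-0.0, -0.001, -1.0]]
force: [-1.1, 1.3, -1.0]
finger_gap: 0.999
grasp_force: 0.0
```

Run:
```python
from h import *
f=dict(np.load('w1.npz'))
a,b=plane(f,(291,162),.118),plane(f,(292.4,206),.118);print(a,b,(a+b)/2,np.degrees(np.arctan2(a[0]-b[0],a[1]-b[1])))
w=imaging.grab_frame('wrist');np.savez('w2.npz',**w);im=np.ascontiguousarray(w['color'][:,:,::-1]);cv2.imwrite('pics/w2.png',im)
print([(np.round(b['box']).tolist(),round(b['score'],2)) for b in spotter.boxes_of('wrist','holder')])
print(manip.get_state()['position'],manip.get_state()['clock'],w['position'])
cv2.imwrite('pics/w2v.png',cv2.resize(im[0:330,120:560],(800,600)))
```

```text
[0.47235337 0.19372962 0.118     ] [0.4728241  0.15277844 0.118     ] [0.47258873 0.17325403 0.118     ] -0.6585852443599066
[([236.0, 376.0, 90.0, 118.0], 0.83), ([319.0, 152.0, 159.0, 184.0], 0.81), ([95.0, 207.0, 190.0, 188.0], 0.77)]
[ 0.54382365 -0.28269802  0.29494237] 4.3 [ 0.54431389 -0.21207837  0.41769529]
```

View pics/w2v.png

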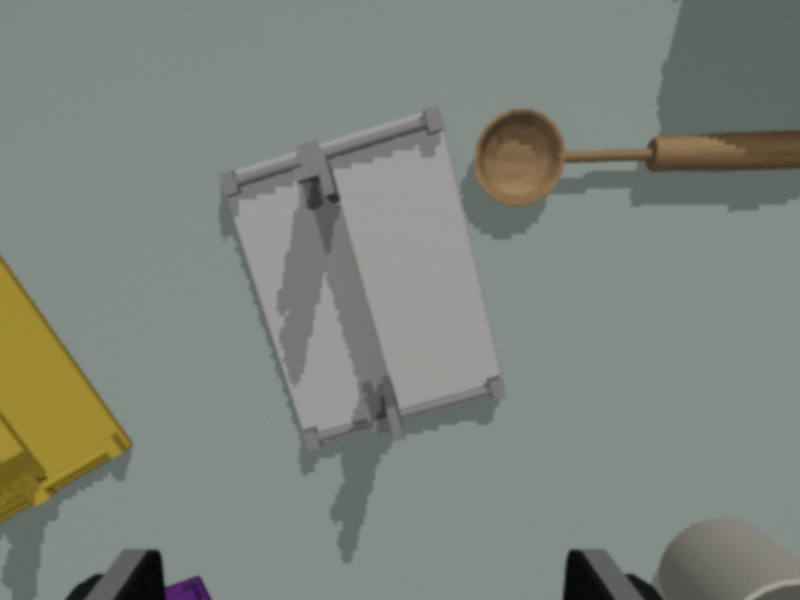

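Run:
```python
from h import *
im=cv2.imread('pics/w2.png')
m=np.hstack([crop(im,270,65,50,75,400,600),crop(im,308,190,50,75,400,600)])
m=cv2.convertScaleAbs(m,alpha=1.6,beta=-30)
cv2.imwrite('pics/m3.png',m)
```

```text
(no output)
```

View pics/m3.png

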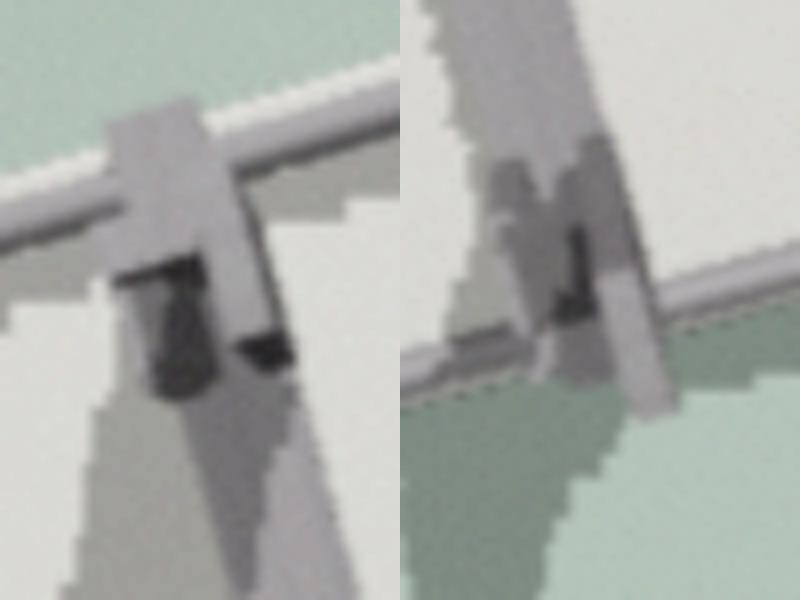

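```bash
cat >> h.py <<'E'
def W(h,p): # holder pose (x,y,yaw rad)
    p=np.atleast_2d(p);c,s=np.cos(h[2]),np.sin(h[2]);return np.c_[h[0]+c*p[:,0]-s*p[:,1],h[1]+s*p[:,0]+c*p[:,1],p[:,2]]
E
python3 - <<'E'
from h import *
from scipy.optimize import least_squares
f=dict(np.load('w2.npz'))
A=plane(f,(299.4,108.6),.092);B=plane(f,(333.4,224.75),.092);C=plane(f,(338.4,242.25),.092)
print(A,B,C,'len',np.linalg.norm(A-B),np.linalg.norm(A-C),'mid',(A+B)/2,'yaw',np.degrees(np.arctan2(-(A-B)[0],(A-B)[1])))
cc=lambda u,v:(120+u*.55,v*.55)
L=[plane(f,cc(*q),.008) for q in [(236,205),(303,425)]];R=[plane(f,cc(*q),.008) for q in [(445,140),(498,375)]]
for E in (L,R): d=E[0]-E[1];print(E,np.degrees(np.arctan2(-d[0],d[1])))
yaw=np.arctan2(-(A-B)[0],(A-B)[1]);n=np.array([np.cos(yaw),np.sin(yaw)]);t=np.array([-n[1],n[0]])
print('n: L',[n@e[:2] for e in L],'R',[n@e[:2] for e in R],'lipface',n@A[:2],n@B[:2],'t',t@A[:2],t@B[:2],t@C[:2])
E
```

```text
[ 0.52681706 -0.19617198  0.092     ] [ 0.55576613 -0.29548799  0.092     ] [ 0.56048356 -0.31205804  0.092     ] len 0.10344910945389466 0.12067730596489017 mid [ 0.5412916  -0.24582999  0.092     ] yaw 16.250582834282497
[array([ 0.47036637, -0.19603239,  0.008     ]), array([ 0.50520857, -0.32753254,  0.008     ])] 14.840052347351218
[array([ 0.58942299, -0.1618494 ,  0.008     ]), array([ 0.6263828 , -0.29574417,  0.008     ])] 15.431434541739993
n: L [np.float64(0.39671635961433915), np.float64(0.3933676660237606)] R [np.float64(0.520582040900258), np.float64(0.5185962460209644)] lipface 0.4508726151209845 0.4508726151209844 t -0.3357581674199732 -0.43920727687386785 -0.4564354250691579
```

Run:
```python
from h import *
f=dict(np.load('w2.npz'));c=cv2.GaussianBlur(f['color'],(3,3),0).astype(float);g=c[:,:,1]-c[:,:,0]
print(g[150,235:270],g[150,365:400])
Ls=[];Rs=[]
for v in range(85,200,3):
    r=g[v]; w=np.flatnonzero(r[200:420]<r[180:200].mean()/2)+200
    # long runs
    if 118<v<225: Ls.append((w[0],v))
    if 85<v<200: Rs.append((w[-1]+1,v))
for E,n in((Ls,'L'),(Rs,'R')):
    P=np.array([plane(f,q,.008)[:2] for q in E]);k,b=np.polyfit(P[:,1],P[:,0],1);res=P[:,0]-k*P[:,1]-b
    m=abs(res)<2*np.median(abs(res))+5e-4;k,b=np.polyfit(P[m,1],P[m,0],1);print(n,E[::6],np.degrees(np.arctan(-k)),np.std(res[m]),m.sum(),'x at y=-.2458',k*-.2458+b)
```

```text
[ 9.  9.  9.  9.  9. 10. 10. 10.  9. 10. 10. 10. 10. 10.  9. 10.  9.  9.
  9. 10.  9.  7.  4.  2.  0.  0. -1. -1. -1. -1. -1. -1. -1.  0.  0.] [-1.  0.  0. -1. -1. -1. -1. -1. -1. -1. -1. -1.  0. -1. -1.  0.  0.  3.
  7.  9. 10. 10. 10. 10. 10.  9.  9. 10. 10. 10.  9. 10. 10. 11. 10.]
L [(np.int64(248), 121), (np.int64(254), 139), (np.int64(260), 157), (np.int64(266), 175), (np.int64(272), 193)] 16.268535745504785 0.00012717362346447456 24 x at y=-.2458 0.48013460458095825
R [(np.int64(420), 88), (np.int64(420), 106), (np.int64(377), 124), (np.int64(381), 142), (np.int64(385), 160), (np.int64(389), 178), (np.int64(394), 196)] -9.454701732019904 0.014498978658505742 38 x at y=-.2458 0.6184968149237554
```

Call:
{"api": "send_rows", "payload": {
  "targets": [
    [[0.95, -0.148, 0.06, 0, 0, 0], [0.95, -0.148, 0.06, 0, 0, 0], [0.95, -0.148, 0.06, 0, 0, 0], [0.95, -0.148, 0.06, 0, 0, 0], [0.95, -0.148, 0.06, 0, 0, 0], [0.95, -0.148, 0.06, 0, 0, 0], [0.95, -0.148, 0.06, 0, 0, 0], [0.95, -0.148, 0.06, 0, 0, 0]]
  ],
  "jaw": -0.2
}}

```text
clock: 5.1
position: [0.5077, -0.0524, 0.2813]
tool_rot: [[-0.001, 1.0, 0.001], [1.0, 0.001, 0.0], [0.0, 0.001, -1.0]]
force: [0.4, 0.3, -0.1]
finger_gap: 0.401
grasp_force: 0.0
```

Call:
{"api": "send_rows", "payload": {
  "targets": [
    [[0.95, -0.148, 0.06, 0, 0, 0], [0.95, -0.148, 0.06, 0, 0, 0], [0.95, -0.148, 0.06, 0, 0, 0], [0.95, -0.148, 0.06, 0, 0, 0], [0.95, -0.148, 0.06, 0, 0, 0], [0.95, -0.148, 0.06, 0, 0, 0], [0.95, -0.148, 0.06, 0, 0, 0], [0.95, -0.148, 0.06, 0, 0, -0.11]]
  ]
}}

```text
clock: 5.9
position: [0.4718, 0.1754, 0.2669]
tool_rot: [[-0.013, 1.0, 0.001], [1.0, 0.013, 0.0], [0.0, 0.001, -1.0]]
force: [0.3, 0.3, 0.5]
finger_gap: 0.403
grasp_force: 0.0
```

Call:
{"api": "send_rows", "payload": {
  "targets": [
    [[0, 0, 0, 0, 0, 0], [0, 0, 0, 0, 0, 0], [0, 0, 0, 0, 0, 0]]
  ]
}}

```text
clock: 6.2
position: [0.4727, 0.1733, 0.2667]
tool_rot: [[-0.012, 1.0, 0.0], [1.0, 0.012, -0.0], [-0.0, 0.0, -1.0]]
force: [0.3, 0.1, 0.4]
finger_gap: 0.401
grasp_force: 0.0
```

Run:
```python
from h import *
s=manip.get_state();print(s['position'],s['tool_rot'],s['force'],s['finger_gap'])
f=imaging.grab_frame('wrist');np.savez('w3.npz',**f);im=np.ascontiguousarray(f['color'][:,:,::-1]);g=cv2.cvtColor(im,6)
uv=proj(f,[[.4726,.1733,.118],[.4726,.1943,.118],[.4726,.1543,.118]]);print(uv)
for q in uv: u,v=np.round(q).astype(int);print(v,u-14,g[v,u-14:u+15].tolist())
u,v=np.round(uv[0]).astype(int);print(v-50,g[v-50:v+50,u].tolist())
```

```text
[0.47269936 0.17327807 0.26674362] [[-1.17567050e-02  9.99930826e-01  3.50105716e-04]
 [ 9.99930887e-01  1.17567202e-02 -4.14571530e-05]
 [-4.55703802e-05  3.49594120e-04 -9.99999938e-01]] [0.34524445 0.12438694 0.42194519] 0.401239643540915
[[319.86365741 229.34273225]
 [320.19457531 202.02322144]
 [319.57617171 253.07662156]]
229 306 [129, 129, 129, 129, 129, 119, 133, 151, 159, 158, 157, 156, 155, 155, 155, 157, 158, 160, 159, 155, 145, 140, 155, 165, 167, 167, 168, 169, 167]
202 306 [129, 128, 129, 129, 128, 126, 140, 157, 160, 160, 160, 159, 158, 158, 159, 160, 162, 163, 163, 159, 150, 145, 158, 167, 168, 168, 167, 168, 168]
253 306 [128, 131, 129, 129, 129, 123, 133, 149, 156, 156, 157, 155, 154, 153, 154, 154, 155, 155, 155, 152, 145, 157, 166, 167, 166, 166, 167, 167, 166]
179 [159, 159, 158, 160, 160, 159, 158, 159, 158, 159, 159, 158, 156, 145, 129, 126, 126, 126, 128, 129, 139, 158, 161, 159, 158, 158, 157, 157, 157, 157, 158, 156, 157, 157, 157, 157, 157, 158, 157, 156, 155, 156, 156, 156, 155, 155, 156, 155, 155, 156, 155, 155, 155, 155, 154, 155, 154, 154, 154, 154, 153, 153, 154, 155, 155, 154, 154, 153, 153, 154, 154, 153, 154, 153, 154, 146, 120, 117, 118, 117, 117, 117, 120, 120, 121, 121, 131, 151, 155, 154, 154, 154, 153, 155, 153, 153, 158, 163, 151, 121]
```

Call:
{"api": "send_rows", "payload": {
  "targets": [
    [[0.06, -0.01, 0.8, 0, 0, 0], [0, 0, 0.8, 0, 0, 0], [0, 0, 0.8, 0, 0, 0], [0, 0, 0.8, 0, 0, 0], [0, 0, 0.8, 0, 0, 0], [0, 0, 0.8, 0, 0, 0], [0, 0, 0.5, 0, 0, 0], [0, 0, 0, 0, 0, 0]]
  ]
}}

```text
clock: 7.05
position: [0.4721, 0.1744, 0.106]
tool_rot: [[-0.01, 1.0, -0.003], [1.0, 0.01, -0.001], [-0.001, -0.003, -1.0]]
force: [0.1, -0.2, 0.8]
finger_gap: 0.399
grasp_force: 0.0
```

Call:
{"api": "send_rows", "payload": {
  "targets": [
    [[0, 0, 0, 0, 0, 0], [0, 0, 0, 0, 0, 0], [0, 0, 0, 0, 0, 0], [0, 0, 0, 0, 0, 0], [0, 0, 0, 0, 0, 0], [0, 0, 0, 0, 0, 0]]
  ],
  "jaw": -1,
  "grip_force": 60
}}

```text
clock: 7.65
position: [0.4731, 0.1752, 0.1084]
tool_rot: [[-0.012, 1.0, 0.002], [1.0, 0.012, 0.0], [0.0, 0.002, -1.0]]
force: [-0.2, -2.1, 6.4]
finger_gap: 0.126
grasp_force: 59.7
```

Call:
{"api": "send_rows", "payload": {
  "targets": [
    [[0, 0, -0.2, 0, 0, 0], [0, 0, -0.5, 0, 0, 0], [0, 0, -0.8, 0, 0, 0], [0, 0, -0.8, 0, 0, 0], [0, 0, -0.8, 0, 0, 0], [0, 0, -0.8, 0, 0, 0], [0, 0, -0.6, 0, 0, 0], [0, 0, 0, 0, 0, 0]]
  ]
}}

```text
clock: 8.45
position: [0.4732, 0.1755, 0.2449]
tool_rot: [[-0.012, 1.0, 0.004], [1.0, 0.012, 0.001], [0.001, 0.004, -1.0]]
force: [0.3, 0.0, -2.5]
finger_gap: 0.131
grasp_force: 58.7
```

Call:
{"api": "send_rows", "payload": {
  "targets": [
    [[0, 0, 0, 0, 0, 0], [0, 0, 0, 0, 0, 0]]
  ]
}}

```text
clock: 8.65
position: [0.4722, 0.1751, 0.2415]
tool_rot: [[-0.012, 1.0, -0.002], [1.0, 0.012, -0.0], [-0.0, -0.002, -1.0]]
force: [0.6, -0.8, -1.2]
finger_gap: 0.128
grasp_force: 58.7
```

Run:
```python
from h import *
s=manip.get_state();print(s['clock'],s['position'],s['tool_rot'],s['force'],s['finger_gap'],s['grasp_force'])
f=imaging.grab_frame('wrist');np.savez('w4.npz',**f);im=np.ascontiguousarray(f['color'][:,:,::-1]);cv2.imwrite('pics/w4.png',im)
g=imaging.grab_frame('side');cv2.imwrite('pics/s4.png',g['color'][:,:,::-1])
T=np.array(s['position']);uv=proj(f,T+np.array([[0,y,z] for y,z in [(.022,.012),(-.022,.012),(.05,-.024),(.062,-.06)]]));print(uv)
u,v=proj(g,T)[0].astype(int)
u=np.clip(u,60,579)
m=np.hstack([crop(im,220,100,200,300,400,600),crop(np.ascontiguousarray(g['color'][:,:,::-1]),u-40,v-50,80,120,400,600)])
cv2.imwrite('pics/m4.png',m)
```

```text
8.65 [0.47217844 0.17512141 0.24153908] [[-1.15506845e-02  9.99932154e-01 -1.50630770e-03]
 [ 9.99933221e-01  1.15501158e-02 -3.85675899e-04]
 [-3.68251704e-04 -1.51066193e-03 -9.99998791e-01]] [ 0.63740706 -0.83922151 -1.19012504] 0.1275295274755515 58.71406853199005
[[320.48404299 292.38155745]
 [319.02369502 404.28919722]
 [321.42595998 189.61180986]
 [321.64319172 152.99986418]]
```

View pics/m4.png

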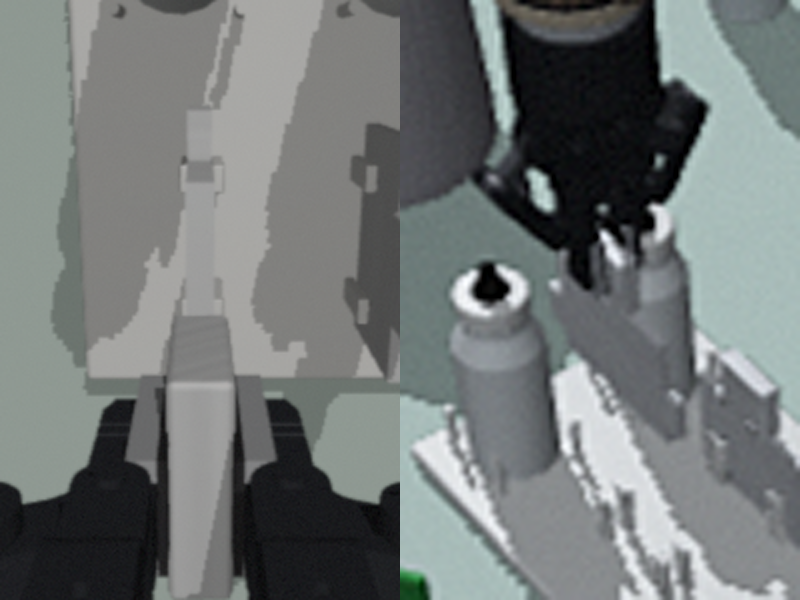

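The guard is held upright and centred: tab end at row 291 against 292 predicted, ears visible. I'll carry it over to the holder.

Call:
{"api": "send_rows", "payload": {
  "targets": [
    [[-0.895, 0.076, 0, 0, 0, 0], [-0.895, 0.076, 0, 0, 0, 0], [-0.895, 0.076, 0, 0, 0, 0], [-0.895, 0.076, 0, 0, 0, 0], [-0.895, 0.076, 0, 0, 0, 0], [-0.895, 0.076, 0, 0, 0, 0], [-0.895, 0.076, 0, 0, 0, 0], [-0.895, 0.076, 0, 0, 0, 0]]
  ]
}}

```text
clock: 9.55
position: [0.4932, -0.0405, 0.2418]
tool_rot: [[-0.011, 1.0, -0.001], [1.0, 0.011, 0.0], [0.0, -0.001, -1.0]]
force: [1.1, -0.2, -1.7]
finger_gap: 0.13
grasp_force: 58.6
```

Call:
{"api": "send_rows", "payload": {
  "targets": [
    [[-0.895, 0.076, 0, 0, 0, 0], [-0.895, 0.076, 0, 0, 0, 0], [-0.895, 0.076, 0, 0, 0, 0], [-0.895, 0.076, 0, 0, 0, 0], [-0.895, 0.076, 0, 0, 0, 0], [-0.895, 0.076, 0, 0, 0, 0], [-0.895, 0.076, 0, 0, 0, 0], [-0.895, 0.076, 0, 0, 0, 0]]
  ]
}}

```text
clock: 10.35
position: [0.5139, -0.255, 0.2416]
tool_rot: [[-0.011, 1.0, -0.001], [1.0, 0.011, 0.001], [0.001, -0.001, -1.0]]
force: [0.5, 0.3, -0.7]
finger_gap: 0.13
grasp_force: 58.6
```

Call:
{"api": "send_rows", "payload": {
  "targets": [
    [[0, 0, 0, 0, 0, -0.65], [0, 0, 0, 0, 0, -0.65], [0, 0, 0, 0, 0, -0.65], [0, 0, 0, 0, 0, -0.65], [0, 0, 0, 0, 0, 0], [0, 0, 0, 0, 0, 0], [0, 0, 0, 0, 0, 0]]
  ]
}}

```text
clock: 11.05
position: [0.5141, -0.2539, 0.2422]
tool_rot: [[-0.279, 0.96, -0.0], [0.96, 0.279, 0.0], [0.0, -0.0, -1.0]]
force: [0.8, -0.2, -1.9]
finger_gap: 0.127
grasp_force: 58.5
```

```bash
cat >> h.py <<'E'
def st():
    s=manip.get_state();R=np.array(s['tool_rot']);p=np.array(s['position']);y=np.radians(16.25);n=np.array([np.cos(y),np.sin(y)]);t=np.array([-n[1],n[0]])
    F=np.array(s['force']);print(s['clock'],'n %.4f t %.4f z %.4f yaw %.2f'%(n@p[:2],t@p[:2],p[2],np.degrees(np.arctan2(R[1,1],R[0,1]))),'Rz',np.round(R[2],3),'Fn %.1f Ft %.1f Fz %.1f'%(n@F[:2],t@F[:2],F[2]),s['ft_torque'])
E
python3 - <<'E'
from h import *
st()
f=imaging.grab_frame('wrist');np.savez('w5.npz',**f);im=np.ascontiguousarray(f['color'][:,:,::-1]);cv2.imwrite('pics/w5.png',im)
cv2.imwrite('pics/m5.png',crop(im,200,80,240,180,800,600))
E
```

```text
11.05 n 0.4225 t -0.3876 z 0.2422 yaw 16.18 Rz [ 0. -0. -1.] Fn 0.7 Ft -0.5 Fz -1.9 [-0.01254821  0.02879698 -0.00792458]
```

View pics/m5.png

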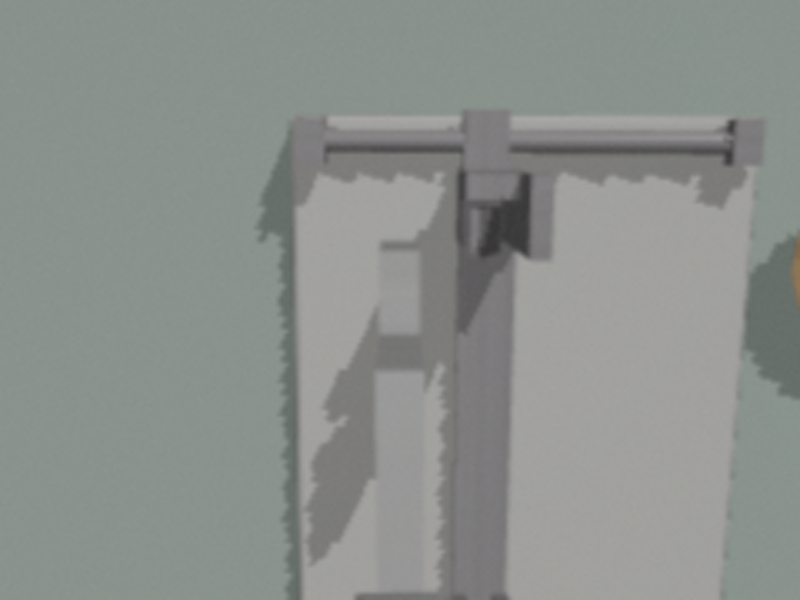

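Run:
```python
from h import *
f=dict(np.load('w5.npz'));y=np.radians(16.25);n=np.array([np.cos(y),np.sin(y)]);t=np.array([-n[1],n[0]])
for a,z in (((527,258),.092),((527,175),.092)):
    P=plane(f,(200+a[0]*.3,80+a[1]*.3),z)[:2];print(n@P,t@P)
# base left edge, bar edges -> yaw
for pts,z in (([(295,200),(302,590)],.008),([(457,290),(454,590)],.014),([(514,290),(508,590)],.014)):
    q=[plane(f,(200+a*.3,80+b*.3),z)[:2] for a,b in pts];d=q[0]-q[1];print(n@q[0],np.degrees(np.arctan2(-d[0],d[1])))
# guard ear in hand: end face top edge, z = tcp-.096+.036
for a,z in (((400,247),.2422-.06),((400,335),.2422-.06)):
    P=plane(f,(200+a[0]*.3,80+a[1]*.3),z)[:2];print('ear',n@P,t@P)
```

```text
0.450064344378029 -0.33418773639959853
0.4495810295270309 -0.3169264801297679
0.3931859707067793 15.857538008134114
0.43844886235662117 16.349971109872424
0.45441339699593897 16.521035397983177
ear 0.4226916036831955 -0.32609080424071457
ear 0.42267585610727176 -0.3387778193417514
```

Call:
{"api": "send_rows", "payload": {
  "targets": [
    [[0.05, 0, 0.6, 0, 0, 0], [0, 0, 0.7, 0, 0, 0], [0, 0, 0.7, 0, 0, 0], [0, 0, 0.5, 0, 0, 0], [0, 0.3, 0, 0, 0, 0], [0, 0.2, 0, 0, 0, 0], [0, 0.1, 0, 0, 0, 0], [0, 0, 0, 0, 0, 0]]
  ]
}}

```text
clock: 11.9
position: [0.5317, -0.2473, 0.1683]
tool_rot: [[-0.28, 0.96, 0.001], [0.96, 0.28, -0.001], [-0.001, 0.001, -1.0]]
force: [-0.5, -0.4, -0.4]
finger_gap: 0.131
grasp_force: 58.7
```

```bash
python3 -c "
from h import *
st()"
```

```text
11.9 n 0.4413 t -0.3862 z 0.1683 yaw 16.29 Rz [-0.001  0.001 -1.   ] Fn -0.6 Ft -0.3 Fz -0.4 [ 0.01555962 -0.02883407 -0.08323677]
```

Call:
{"api": "send_rows", "payload": {
  "targets": [
    [[0, 0.05, 0, 0, 0, 0], [0, 0.05, 0, 0, 0, 0], [0, 0.03, 0, 0, 0, 0], [0, 0.02, 0, 0, 0, 0], [0, 0, 0, 0, 0, 0]]
  ]
}}

```text
clock: 12.4
position: [0.5353, -0.2462, 0.1676]
tool_rot: [[-0.28, 0.96, 0.0], [0.96, 0.28, -0.0], [-0.0, 0.0, -1.0]]
force: [-0.6, -0.1, -1.5]
finger_gap: 0.13
grasp_force: 58.7
```

Call:
{"api": "send_rows", "payload": {
  "targets": [
    [[0, 0.02, 0, 0, 0, 0], [0, 0.02, 0, 0, 0, 0], [0, 0, 0, 0, 0, 0], [0, 0, 0, 0, 0, 0]]
  ]
}}

```text
clock: 12.8
position: [0.5364, -0.2459, 0.1675]
tool_rot: [[-0.28, 0.96, 0.0], [0.96, 0.28, 0.0], [-0.0, 0.0, -1.0]]
force: [0.5, -0.5, -1.6]
finger_gap: 0.131
grasp_force: 58.7
```

```bash
python3 -c "
from h import *
st()"
```

```text
12.8 n 0.4462 t -0.3861 z 0.1675 yaw 16.26 Rz [-0.  0. -1.] Fn 0.3 Ft -0.7 Fz -1.6 [ 0.00155692 -0.01839847 -0.0518778 ]
```

Call:
{"api": "send_rows", "payload": {
  "targets": [
    [[0, 0.02, 0, 0, 0, 0], [0, 0.01, 0, 0, 0, 0], [0, 0, 0, 0, 0, 0], [0, 0, 0, 0, 0, 0]]
  ]
}}

```text
clock: 13.2
position: [0.5372, -0.2456, 0.1675]
tool_rot: [[-0.28, 0.96, -0.0], [0.96, 0.28, 0.0], [0.0, -0.0, -1.0]]
force: [-1.5, -0.4, -2.2]
finger_gap: 0.13
grasp_force: 58.7
```

```bash
python3 -c "
from h import *
st()"
```

```text
13.2 n 0.4470 t -0.3861 z 0.1675 yaw 16.26 Rz [ 0. -0. -1.] Fn -1.5 Ft 0.0 Fz -2.2 [-0.07660639  0.33352472 -0.06878485]
```

Call:
{"api": "send_rows", "payload": {
  "targets": [
    [[0, 0.02, 0, 0, 0, 0], [0, 0, 0, 0, 0, 0], [0, 0, 0, 0, 0, 0]]
  ]
}}

```text
clock: 13.5
position: [0.5376, -0.2454, 0.1675]
tool_rot: [[-0.28, 0.96, -0.001], [0.96, 0.28, 0.0], [0.0, -0.0, -1.0]]
force: [-4.8, -0.9, 0.1]
finger_gap: 0.134
grasp_force: 58.8
```

```bash
python3 -c "
from h import *
st()"
```

```text
13.5 n 0.4474 t -0.3861 z 0.1675 yaw 16.25 Rz [ 0. -0. -1.] Fn -4.8 Ft 0.5 Fz 0.1 [-0.27929028  0.86352912 -0.23768801]
```

Call:
{"api": "send_rows", "payload": {
  "targets": [
    [[0, -0.015, 0, 0, 0, 0.035], [0, 0, 0.1, 0, 0, 0], [0, 0, 0.15, 0, 0, 0], [0, 0, 0.15, 0, 0, 0], [0, 0, 0.1, 0, 0, 0], [0, 0, 0, 0, 0, 0]]
  ]
}}

```text
clock: 14.1
position: [0.5374, -0.2455, 0.1518]
tool_rot: [[-0.277, 0.961, -0.001], [0.961, 0.277, 0.0], [0.001, -0.0, -1.0]]
force: [-1.7, -1.6, -2.0]
finger_gap: 0.128
grasp_force: 58.6
```

```bash
python3 -c "
from h import *
st()"
```

```text
14.1 n 0.4472 t -0.3860 z 0.1518 yaw 16.05 Rz [ 0.001 -0.    -1.   ] Fn -2.1 Ft -1.0 Fz -2.0 [-0.07834055  0.45159934 -0.08484659]
```

Call:
{"api": "send_rows", "payload": {
  "targets": [
    [[0, 0, 0.07, 0, 0, 0], [0, 0, 0.07, 0, 0, 0], [0, 0, 0.07, 0, 0, 0], [0, 0, 0.07, 0, 0, 0], [0, 0, 0, 0, 0, 0]]
  ]
}}

```text
clock: 14.6
position: [0.5374, -0.2456, 0.144]
tool_rot: [[-0.276, 0.961, 0.0], [0.961, 0.276, -0.0], [-0.0, 0.0, -1.0]]
force: [-2.3, -1.8, -0.9]
finger_gap: 0.128
grasp_force: 58.8
```

```bash
python3 -c "
from h import *
st()"
```

```text
14.6 n 0.4472 t -0.3862 z 0.1440 yaw 16.05 Rz [-0.  0. -1.] Fn -2.7 Ft -1.1 Fz -0.9 [-0.26075573  0.39679296 -0.14783166]
```

Call:
{"api": "send_rows", "payload": {
  "targets": [
    [[0, 0, 0.05, 0, 0, 0], [0, 0, 0.05, 0, 0, 0], [0, 0, 0.05, 0, 0, 0], [0, 0, 0.05, 0, 0, 0], [0, 0, 0, 0, 0, 0]]
  ]
}}

```text
clock: 15.1
position: [0.5376, -0.2459, 0.1392]
tool_rot: [[-0.276, 0.961, 0.001], [0.961, 0.276, -0.001], [-0.001, 0.001, -1.0]]
force: [-4.1, -1.6, 9.9]
finger_gap: 0.132
grasp_force: 60.6
```

```bash
python3 -c "
from h import *
st()"
```

```text
15.1 n 0.4473 t -0.3865 z 0.1392 yaw 16.05 Rz [-0.001  0.001 -1.   ] Fn -4.4 Ft -0.4 Fz 9.9 [-0.18030134  0.94883283 -0.1922518 ]
```

Call:
{"api": "send_rows", "payload": {
  "targets": [
    [[0, 0, 0.04, 0, 0, 0], [0, 0, 0.04, 0, 0, 0], [0, 0, 0.04, 0, 0, 0], [0, 0, 0, 0, 0, 0]]
  ],
  "grip_force": 80
}}

```text
clock: 15.5
position: [0.5376, -0.246, 0.1356]
tool_rot: [[-0.276, 0.961, 0.001], [0.961, 0.276, -0.001], [-0.002, 0.001, -1.0]]
force: [-5.3, -1.7, 9.7]
finger_gap: 0.126
grasp_force: 80.4
```

```bash
python3 -c "
from h import *
st()"
```

```text
15.5 n 0.4473 t -0.3866 z 0.1356 yaw 16.05 Rz [-0.002  0.001 -1.   ] Fn -5.6 Ft -0.2 Fz 9.7 [-0.36465019  0.94934191 -0.1836897 ]
```

Call:
{"api": "send_rows", "payload": {
  "targets": [
    [[0, 0, 0.05, 0, 0, 0], [0, 0, 0.05, 0, 0, 0], [0, 0, 0.05, 0, 0, 0], [0, 0, 0, 0, 0, 0]]
  ]
}}

```text
clock: 15.9
position: [0.5376, -0.246, 0.1309]
tool_rot: [[-0.277, 0.961, 0.001], [0.961, 0.277, -0.001], [-0.001, 0.001, -1.0]]
force: [-4.4, -3.0, 8.9]
finger_gap: 0.124
grasp_force: 80.4
```

```bash
python3 -c "
from h import *
st()"
```

```text
15.9 n 0.4473 t -0.3866 z 0.1309 yaw 16.05 Rz [-0.001  0.001 -1.   ] Fn -5.0 Ft -1.6 Fz 8.9 [-0.44805171  0.96497693 -0.14138044]
```

Call:
{"api": "send_rows", "payload": {
  "targets": [
    [[0, 0, 0.05, 0, 0, 0], [0, 0, 0.05, 0, 0, 0], [0, 0, 0.05, 0, 0, 0], [0, 0, 0.05, 0, 0, 0], [0, 0, 0, 0, 0, 0]]
  ]
}}

```text
clock: 16.4
position: [0.5376, -0.2459, 0.1249]
tool_rot: [[-0.277, 0.961, 0.001], [0.961, 0.277, -0.001], [-0.001, 0.001, -1.0]]
force: [-3.7, -0.9, 8.0]
finger_gap: 0.124
grasp_force: 80.2
```

```bash
python3 -c "
from h import *
st()"
```

```text
16.4 n 0.4473 t -0.3866 z 0.1249 yaw 16.05 Rz [-0.001  0.001 -1.   ] Fn -3.8 Ft 0.2 Fz 8.0 [-0.43888662  0.90091879 -0.177802  ]
```

Call:
{"api": "send_rows", "payload": {
  "targets": [
    [[0, 0, 0.05, 0, 0, 0], [0, 0, 0.05, 0, 0, 0], [0, 0, 0.05, 0, 0, 0], [0, 0, 0.05, 0, 0, 0], [0, 0, 0, 0, 0, 0]]
  ]
}}

```text
clock: 16.9
position: [0.5377, -0.2459, 0.1188]
tool_rot: [[-0.277, 0.961, 0.001], [0.961, 0.277, -0.001], [-0.001, 0.001, -1.0]]
force: [-3.1, -2.4, 8.0]
finger_gap: 0.126
grasp_force: 80.2
```

```bash
python3 -c "
from h import *
st()"
```

```text
16.9 n 0.4474 t -0.3866 z 0.1188 yaw 16.05 Rz [-0.001  0.001 -1.   ] Fn -3.7 Ft -1.4 Fz 8.0 [-0.46276602  0.84819996 -0.19242605]
```

Home is expected at TCP z of about 0.110, with the snap at about 0.112.

Call:
{"api": "send_rows", "payload": {
  "targets": [
    [[0, 0, 0.05, 0, 0, 0], [0, 0, 0.05, 0, 0, 0], [0, 0, 0.05, 0, 0, 0], [0, 0, 0.03, 0, 0, 0], [0, 0, 0, 0, 0, 0]]
  ]
}}

```text
clock: 17.4
position: [0.5377, -0.2459, 0.1135]
tool_rot: [[-0.277, 0.961, 0.001], [0.961, 0.277, -0.001], [-0.001, 0.001, -1.0]]
force: [-3.2, -2.9, 8.6]
finger_gap: 0.126
grasp_force: 80.2
```

```bash
python3 -c "
from h import *
st()"
```

```text
17.4 n 0.4474 t -0.3866 z 0.1135 yaw 16.05 Rz [-0.001  0.001 -1.   ] Fn -3.9 Ft -1.9 Fz 8.6 [-0.4112184   0.90262977 -0.20790155]
```

Call:
{"api": "send_rows", "payload": {
  "targets": [
    [[0, 0, 0.03, 0, 0, 0], [0, 0, 0.03, 0, 0, 0], [0, 0, 0, 0, 0, 0]]
  ]
}}

```text
clock: 17.7
position: [0.5376, -0.2457, 0.1108]
tool_rot: [[-0.276, 0.961, 0.0], [0.961, 0.276, -0.0], [-0.0, 0.0, -1.0]]
force: [-2.7, -1.5, 1.5]
finger_gap: 0.129
grasp_force: 79.1
```

```bash
python3 -c "
from h import *
st()"
```

```text
17.7 n 0.4473 t -0.3863 z 0.1108 yaw 16.05 Rz [-0.  0. -1.] Fn -3.0 Ft -0.7 Fz 1.5 [-0.45952671  0.49464801 -0.16520559]
```

It snapped: the force dropped to 1.5 N. Now down to floor contact.

Call:
{"api": "send_rows", "payload": {
  "targets": [
    [[0, 0, 0.02, 0, 0, 0], [0, 0, 0.02, 0, 0, 0], [0, 0, 0, 0, 0, 0]]
  ]
}}

```text
clock: 18.0
position: [0.5376, -0.2458, 0.1105]
tool_rot: [[-0.277, 0.961, 0.001], [0.961, 0.277, -0.001], [-0.001, 0.001, -1.0]]
force: [-4.9, -1.9, 10.9]
finger_gap: 0.123
grasp_force: 80.7
```

```bash
python3 -c "
from h import *
st()"
```

```text
18.0 n 0.4474 t -0.3864 z 0.1105 yaw 16.05 Rz [-0.001  0.001 -1.   ] Fn -5.3 Ft -0.5 Fz 10.9 [-0.24814688  1.01694566 -0.13926327]
```

Call:
{"api": "send_rows", "payload": {
  "targets": [
    [[0, 0, 0.02, 0, 0, 0], [0, 0, 0.01, 0, 0, 0], [0, 0, 0, 0, 0, 0]]
  ]
}}

```text
clock: 18.3
position: [0.5377, -0.2458, 0.1104]
tool_rot: [[-0.277, 0.961, 0.001], [0.961, 0.277, -0.001], [-0.001, 0.001, -1.0]]
force: [-7.3, -0.4, 21.4]
finger_gap: 0.129
grasp_force: 81.9
```

```bash
python3 -c "
from h import *
st()"
```

```text
18.3 n 0.4474 t -0.3864 z 0.1104 yaw 16.05 Rz [-0.001  0.001 -1.   ] Fn -7.1 Ft 1.7 Fz 21.4 [-0.05496436  1.50340598 -0.1720168 ]
```

Call:
{"api": "send_rows", "payload": {
  "targets": [
    [[0, 0, -0.03, 0, 0, 0], [0, -0.01, -0.02, 0, 0, 0], [0, 0, 0, 0, 0, 0]]
  ],
  "grip_force": 25
}}

```text
clock: 18.6
position: [0.5375, -0.2458, 0.1105]
tool_rot: [[-0.276, 0.961, 0.001], [0.961, 0.276, -0.0], [-0.001, 0.001, -1.0]]
force: [-1.4, -1.8, 5.8]
finger_gap: 0.13
grasp_force: 79.7
```

Call:
{"api": "send_rows", "payload": {
  "targets": [
    [[0, 0, 0, 0, 0, 0], [0, 0, 0, 0, 0, 0], [0, 0, 0, 0, 0, 0], [0, 0, 0, 0, 0, 0], [0, 0, 0, 0, 0, 0]]
  ],
  "jaw": -0.2
}}

```text
clock: 19.1
position: [0.5372, -0.2456, 0.1101]
tool_rot: [[-0.277, 0.961, 0.0], [0.961, 0.277, 0.0], [0.0, 0.0, -1.0]]
force: [-0.5, 0.3, 0.3]
finger_gap: 0.401
grasp_force: 0.0
```

Call:
{"api": "send_rows", "payload": {
  "targets": [
    [[0, 0, -0.3, 0, 0, 0], [0, 0, -0.6, 0, 0, 0], [0, 0, -0.8, 0, 0, 0], [0, 0, -0.9, 0, 0, 0], [0, 0, -0.9, 0, 0, 0], [0, 0, -0.9, 0, 0, 0], [0, 0, -0.6, 0, 0, 0], [0, 0, 0, 0, 0, 0]]
  ]
}}

```text
clock: 19.9
position: [0.5377, -0.246, 0.2633]
tool_rot: [[-0.277, 0.961, 0.004], [0.961, 0.277, -0.003], [-0.004, 0.003, -1.0]]
force: [0.2, -0.3, 0.0]
finger_gap: 0.4
grasp_force: 0.0
```

Run:
```python
from h import *
st()
f=imaging.grab_frame('wrist');im=np.ascontiguousarray(f['color'][:,:,::-1]);g=imaging.grab_frame('side')['color'][:,:,::-1].copy()
m=np.hstack([crop(im,220,100,200,300,400,600),crop(g,330,225,90,135,400,600)])
cv2.imwrite('pics/m6.png',m)
```

```text
19.9 n 0.4474 t -0.3866 z 0.2633 yaw 16.05 Rz [-0.004  0.003 -1.   ] Fn 0.1 Ft -0.4 Fz 0.0 [0.05072068 0.00018336 0.01389867]
```

View pics/m6.png

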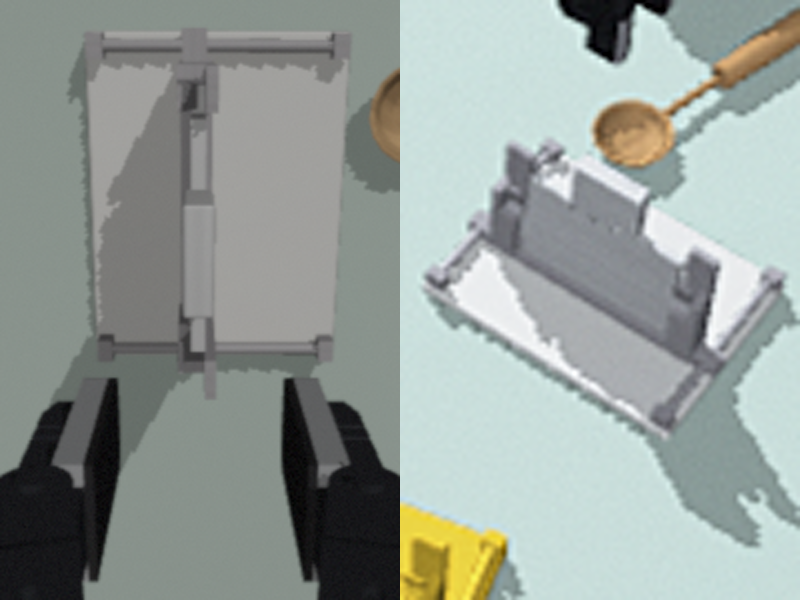

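The guard stands square and fully down on the floor bar between the clips and lips, and the gripper is clear of it.

```bash
python3 -c "
from workcell import order
print(order.close_job())"
```

```text
the job is handed in; nothing more can be done
None
```

The splash guard is clipped into the holder, flat on the slot floor, and released. The highest force I read was about 21 N, pressing it home, and the job was handed in at about 20 s.

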